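# Set the stirrer's click dial and start it

## Task

Set the stirrer and start it: turn the black dial back (anticlockwise) until it meets its stop, without forcing the stop, then turn it clockwise exactly three clicks from there and leave it resting in that third click. Then press the green start button all the way down, and let go; do not press it before the dial is set, and leave the glassware and other things as they stand.

Things in the scene. Friction and masses are not known exactly. Their poses are not given: they have to be found in the camera images.
- stirrer_unit: low white bench stirrer, 250 (x) x 140 (y) x 48 mm high, fixed to the worktop; origin under its middle, its x axis points from the control deck (the end with the dial and button, towards the robot) to the round white stirring plate. The plate (radius 50 mm, top at 53 mm) is centred 62 mm along +x. The dial's axis stands at x -73, y +22 mm, the start button at x -73, y -44 mm.
- dial_grip (a point): on the dial's upright axis, 23 mm above the deck (71 mm above the worktop), at mid grip bar, where pads take it. Dial: black disc of radius 27 mm, top 8 mm above the deck, with an upright grip bar 48 mm long, 12 mm thick, from 8 to 33 mm above the deck. The x axis runs along the bar to the end with the white stripe, z up; it turns with the dial.
- dial (a joint): turn of the dial in rad, growing clockwise seen from above; at 0 the white-striped end points along the stirrer's +x. Eight rests: the first at the stop, seven more clockwise, UNEVENLY spaced, 15 to 32 degrees apart. Where stop and rests lie on this scale is not known: feel them. Between rests it resists with up to about 0.2 N m, past the ridge halfway it pulls on into the next.
- dial_base (a point): centre of the dark ring on the deck under the dial, on the dial's axis, 48 mm above the worktop; does not turn. Inside is the stop: about 3 degrees anticlockwise of the first rest the resistance jumps to about 0.6 N m, then the stop yields at about 2.5 N m per rad; 11 degrees (0.2 rad) past the first rest counts as forced. Let go within a few degrees of a rest, the dial centres itself.
- start_top (a point): centre of the top face of the green round start button (radius 11 mm) on the right front of the deck; it is pressed straight down.
- start (a joint): travel of the start button in m: 0 up, 0.006 fully down (5 N); it springs back up.
- beaker: glass beaker with pink contents, 55 mm wide, 70 mm high, standing on the stirring plate; origin at the centre of its foot; stays there
- flask: clear conical flask, 64 mm wide, 105 mm high, right of the stirrer; stays where it is. Behind it, fixed on a white base at about x 0.54, y -0.20 in the world, stands a tall burette stand with rod and clamps: swing the arm round it, close to the robot's base
- plastic_bottle: square white plastic bottle, 60 mm wide, 120 mm high, behind the stirrer; stays where it is
- amber_bottle: brown reagent bottle with a glass stopper, 62 mm wide, 125 mm high, left of the stirrer; stays where it is
- dish: flat clear dish, 68 mm wide, 14 mm high, left of the stirrer; stays where it is
- tweezers: steel forceps, 126 mm long, 8 mm high, lying on the worktop right of the stirrer; stay where they are
Things that resemble listed ones, but are neither listed nor needed, are in the scene too. Of the things shaped like the beaker, the glass one is meant.

How it is judged:
By the outcome, as a careful person would: the job done as asked, in the order asked, and still so for the second after the job is handed in, with the robot touching nothing.
It also fails if it takes over 72 s, if anything falls off the work surface, if the arm or the gripper's body presses on something with over 40 N, if the wrist force passes 120 N, or if a joint passes its speed limit or range.

## Robot

A 7-joint arm with a two-finger parallel gripper is mounted at the origin on a cart in front of the work surface, level with it; the furniture and walls round the work are solid. World frame = base frame: x ahead of the robot, y to its left, z up, the work surface at z = 0. Lengths are in m, angles in rad, forces in N, time in s.
With the tool pointing down it reaches from about 0.4 to 0.85 m from the base axis. Payload 6.9 kg.
Tool frame: the origin (TCP) lies on the centre line of the jaws, within the pads' length; the fingertips stand 14 mm ahead of it and the grasp point (between the pads) lies 5 mm behind it (arm.finger_overhang is the distance from the TCP to the fingertips, in m); z points along the fingers, y is the direction in which the jaws open and shut (so a half turn about z gives the same grasp; the last joint's range is limited). The gripper opens to 85 mm and grips with 20 to 120 N. Pads are 22 mm wide; open, the fingers measure 114 mm over their backs; the gripper's body (76 mm by 85 mm) begins 54 mm behind the grasp point. The pads swing forward as they close: fully open they stand 13 mm farther back than shut.
Start: joints at [1.258, 0.507, -0.238, 1.5, 0.126, 1.149, -0.155], TCP at [0.254, -0.571, 0.245] pointing down, gripper open.
Joint ranges: [-3.08, 3.08], [-0.24, 2.05], [-1.43, 1.35], [0, 2.5], [-1.52, 4.66], [0.17, 1.96], [-2.89, 2.89]. Speed limits (rad/s): [2.39, 2.39, 3.14, 3.14, 3.14, 3.14, 3.14].

## Interface

Orientations are given as a 3x3 rotation matrix whose columns are the frame's x, y, z axes.
In Python, from rig import sensors, viewer, arm gives the robot as it stands.
- The arm moves only by the tool carry_out, never from a script. Its argument "rows" is a list that holds one entry, the list of rows, each a list of 7 numbers: the shift along the world's x, y, z in cm, then the turn, a rotation vector about the world's x, y, z in rad, then the opening, from -1 (shut) to 1 (fully open). A call has 1 to 12 rows; each row is the pose to reach, as a shift and turn from the pose commanded when the call began; what a row does not reach only later rows make up. A row lasts 1/8 s, in which the tool goes at most 62.5 mm and 10.7 degrees, less where a joint would pass 70% of its speed; a pose out of reach is approached as far as the arm can. A call with a gripper value outside its range is refused whole. The fingers move at their own pace and stop on an object; the grip force is fixed at half the most. Time passes only in rows, so rows that repeat a pose let the fingers close. It gives the time, the measured TCP pose, the force and the opening at its end, in the units of the state.
- sensors.get_state(): the state, without advancing time (a new reading comes with each control period).
- viewer.get_image(name): name is "scene" or "side" or "wrist"; returns the picture (384x512x3 uint8, red, green, blue); there is no depth.
- viewer.camera_model(name): a dict with "mtx" (3x3 intrinsics, pixels), "R" (3x3) and "t" (3): a world point X has camera coordinates R X + t. Camera axes: x right, y down, z forward; pixel columns grow to the right and rows downward; lengths in m; the calibration is good to about 2 mm. A picture is of the moment at which its call begins: read the wrist's pose just before it. camera_model takes no time and is no camera call; for the wrist camera it gives the pose at the moment of the call.
- arm.job_done(): hands the job in, once; it reports no verdict.
Trained networks look in the newest picture that a camera, given by its name, has taken for a name from the list of things; names that differ only in an ending like _2 or _b are one class to them, and where a whole thing is asked for, a point or a joint stands for the part that bears it (a point fixed in the world has none). Each returns a list of dicts, best first, with "confidence" (0 to 1); they miss things now and then, are a little off and sometimes report something else, mostly with a low value. They report only what shows in the picture. A call takes as long as a camera call. They do not tell look-alikes from the thing itself.
- viewer.outline_of(name, camera): "mask" (384x512 bool, what is visible of it) and "position" ([column, row] in pixels, amid what is visible of it).
- viewer.spot_point(name, camera): "position" ([column, row] in pixels: a listed point, or the origin of a listed thing).
The state is a dict: "time_s": time; "joint_positions": joint angles; "qvel": joint speeds; "joint_efforts": joint torques, N m; "tcp_pos": TCP position; "tcp_rot": TCP orientation; "wrist_force": force on the tool from outside, world axes, zero at the start; "ft_torque": the same for the moment, N m; "width": finger opening in m.
Only numpy, scipy, OpenCV 4.12 (cv2) and the standard library are available. Lean on these libraries where they do the work, as an engineer would, in place of code of your own. Each camera call takes 0.05 s, during which the arm holds its last target. There are 200 camera calls.

## Working session

There is one attempt and no reset: what is moved stays moved. The work goes in short steps, Python scripts to look and compute and a tool call to move; the robot and the scene stay as the last step left them, time stands still between calls to the robot, and variables do not carry over. Pictures are saved under pics/ and viewed, about 8 in all and at most 12, crops included, and the job is handed in when it is done.

Besides the shell and the picture viewer there is one more tool, called in YAML: its name, and indented under it one key for each argument. carry_out: Moves the arm, as the interface text tells. Its arguments: {"type":"object","properties":{"rows":{"type":"array"}},"required":["rows"]}

```bash
mkdir -p pics; ls
cat > h.py <<'E'
import numpy as np, cv2
from rig import sensors, viewer, arm
def ray(cam,px,z):
    m=viewer.camera_model(cam);K=np.array(m["mtx"]);R=np.array(m["R"]);t=np.array(m["t"])
    c=-R.T@t; d=R.T@np.linalg.solve(K,[px[0],px[1],1.0]); return c+d*(z-c[2])/d[2]
def proj(cam,X):
    m=viewer.camera_model(cam);p=np.array(m["mtx"])@(np.array(m["R"])@np.array(X)+np.array(m["t"]));return p[:2]/p[2]
def save(im,n): cv2.imwrite(f"pics/{n}.png",cv2.cvtColor(im,cv2.COLOR_RGB2BGR))
E
python3 - <<'E'
from h import *
np.set_printoptions(precision=4,suppress=True)
a=viewer.get_image("scene");b=viewer.get_image("side")
save(np.hstack([cv2.resize(a,(400,300)),cv2.resize(b,(400,300))]),"a0"); save(cv2.resize(a,(800,600)),"a1")
Z={"dial_grip":.071,"dial_base":.048,"start_top":.058,"stirrer_unit":0,"beaker":.053}
for cam in("scene","side"):
    for n,z in Z.items():
        for r in viewer.spot_point(n,cam)[:2]: print(cam,n,np.array(r["position"]),round(r["confidence"],2),ray(cam,r["position"],z))
s=sensors.get_state();print(s["time_s"],s["tcp_pos"],s["tcp_rot"],s["width"])
E
```

```text
pics
scene dial_grip [273.1 213.2] 0.6 [0.4377 0.1395 0.071 ]
scene dial_base [268.4 221.9] 0.6 [0.439  0.1633 0.048 ]
scene start_top [281.3 204.4] 0.43 [0.4666 0.0503 0.058 ]
scene stirrer_unit [257.  219.5] 0.57 [0.53   0.1063 0.    ]
scene beaker [242.2 204.7] 0.9 [0.5779 0.1298 0.053 ]
scene beaker [204.8 236.7] 0.73 [0.5332 0.368  0.053 ]
side dial_grip [310.8 287.7] 0.63 [0.4149 0.4918 0.071 ]
side dial_base [305.2 208. ] 0.88 [0.4507 0.1502 0.048 ]
side dial_base [323.2 165.7] 0.42 [ 0.3981 -0.1019  0.048 ]
side start_top [308.4 189.6] 0.59 [0.4458 0.0632 0.058 ]
side stirrer_unit [285.9 212.4] 0.57 [0.5164 0.1299 0.    ]
side beaker [257.5 251.8] 0.97 [0.5788 0.3713 0.053 ]
side beaker [269.1 200.2] 0.79 [0.5759 0.1344 0.053 ]
0.6 [ 0.2536 -0.5712  0.2453] [[ 0.914   0.4057  0.    ]
 [ 0.4057 -0.914  -0.    ]
 [-0.      0.     -1.    ]] 0.08544834679025493
```

View pics/a1.png

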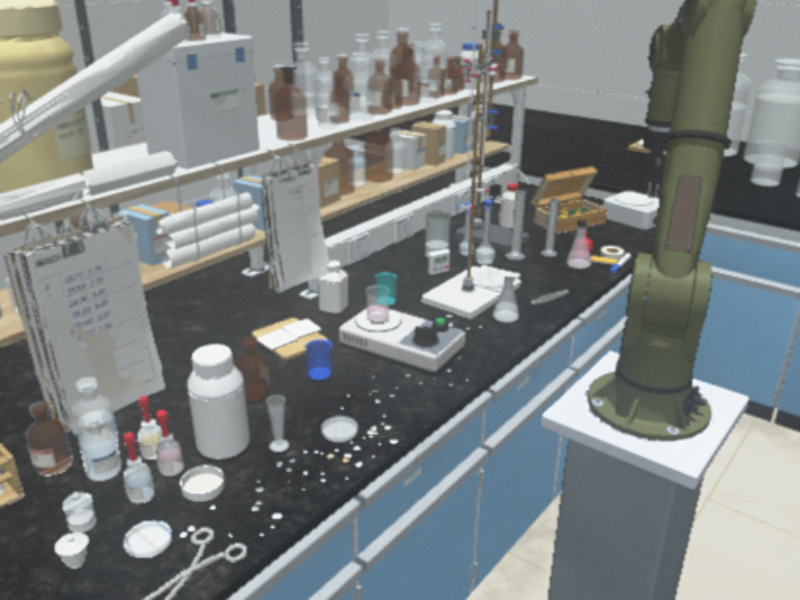

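View pics/a0.png

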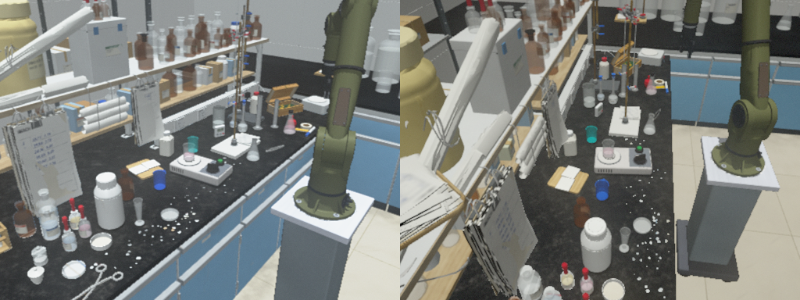

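The scene view shows the stirrer at about (400,335) in the 800x600 picture, with the black dial at (425,330), the green button at (440,322) and the burette stand at (470,290). The flask is at (507,300). I'll swing close to the base to a look-down pose.

carry_out:
  rows:
    - [[1.5, 6, 2, 0, 0, 0, 1], [3.5, 12, 3, 0, 0, 0, 1], [5.5, 18, 3, 0, 0, 0, 1], [7.5, 24, 3, 0, 0, 0, 1], [9.5, 30, 3, 0, 0, 0, 1], [11, 36, 3, 0, 0, 0, 1], [12.5, 42, 3, 0, 0, 0, 1], [14.5, 48, 3, 0, 0, 0, 1], [16, 54, 3, 0, 0, 0, 1], [16.5, 60, 3, 0, 0, 0, 1], [16.5, 66, 3, 0, 0, 0, 1], [16.5, 69, 3, 0, 0, 0, 1]]

```text
time_s: 2.1
tcp_pos: [0.4181, 0.1224, 0.2757]
tcp_rot: [[0.912, 0.41, 0.001], [0.41, -0.912, 0.001], [0.001, -0.001, -1.0]]
wrist_force: [0.6, -0.1, -1.3]
width: 0.0854
```

```bash
cat > look.py <<'E'
from h import *; import sys
np.set_printoptions(precision=4,suppress=True)
s=sensors.get_state();print(s["time_s"],s["tcp_pos"],s["tcp_rot"].tolist(),s["wrist_force"],"q",np.array(s["joint_positions"]))
a=viewer.get_image("wrist"); save(cv2.resize(a,(800,600)),sys.argv[1])
Z={"dial_grip":.071,"dial_base":.048,"start_top":.058,"stirrer_unit":0}
for n,z in Z.items():
    for r in viewer.spot_point(n,"wrist")[:2]: print(n,np.array(r["position"]),round(r["confidence"],2),ray("wrist",r["position"],z))
E
python3 look.py w1
```

```text
2.1 [0.4181 0.1224 0.2757] [[0.9122547015628685, 0.4096222549909642, 0.0009837136571141472], [0.40962105875036103, -0.9122549583078139, 0.001216252869239336], [0.0013956019041944767, -0.0007065825685185951, -0.999998776517451]] [ 0.6088 -0.1376 -1.2619] q [ 0.1829  0.2146 -0.6447  1.9094  0.1462  1.0629 -1.6708]
dial_grip [258.3 137.8] 0.83 [0.4476 0.1339 0.071 ]
dial_grip [260.8 133.9] 0.52 [0.4527 0.1331 0.071 ]
dial_base [260.6 134.1] 0.87 [0.45  0.129 0.048]
start_top [421.1 231.8] 0.71 [ 0.4218 -0.1102  0.058 ]
start_top [315.  156.4] 0.67 [0.4535 0.0587 0.058 ]
stirrer_unit [292.8  84.3] 0.92 [0.5191 0.1113 0.    ]
```

View pics/w1.png

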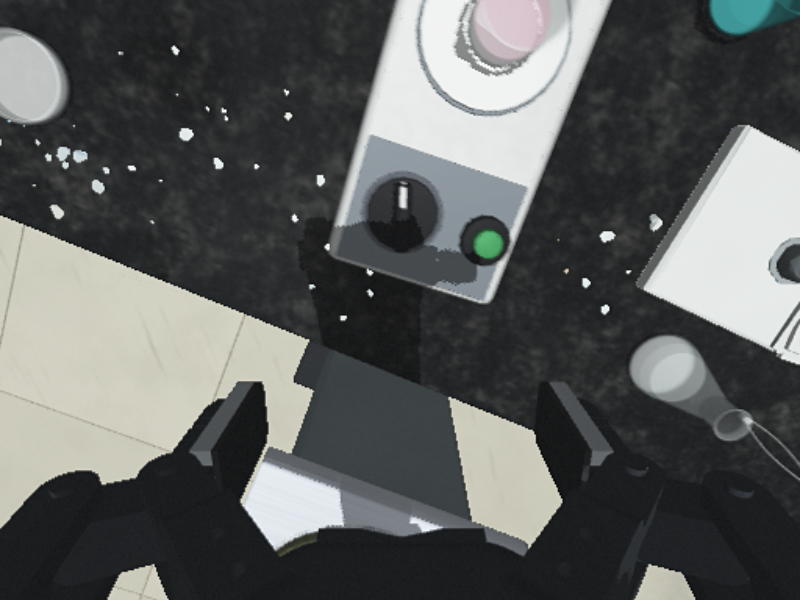

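The wrist view shows the deck with the dial centred at about (403,212), its white stripe pointing up the image at (403,190), and the green button at (488,243). No obstacle is near the dial. Next I'll work out the exact angles.

Run:
```python
from h import *
np.set_printoptions(precision=4,suppress=True)
g=lambda u,v,z:ray("wrist",(u*.64,v*.64),z)
c=[g(330,253,.048),g(490,302,.048),g(527,187,.048),g(370,135,.048)]
for x in c: print(x)
print("yaw",np.degrees([np.arctan2(*(c[3]-c[0])[[1,0]]),np.arctan2(*(c[2]-c[1])[[1,0]]),np.arctan2(*-(c[1]-c[0])[[0,1]]*[1,1])]))
print("plate",g(494,37,.053),"button",g(488,243,.058),"disc",g(401,213,.056))
im=cv2.imread("pics/w1.png");h=cv2.cvtColor(im,cv2.COLOR_BGR2GRAY)[165:250,365:440]
v,u=np.nonzero(h>150);u=u+365;v=v+165
p=np.array([g(a,b,.081)[:2] for a,b in zip(u,v)]);m=p.mean(0);w,V=np.linalg.eigh(np.cov(p.T))
print(len(u),u.min(),u.max(),v.min(),v.max(),m,V[:,1],np.sqrt(w),np.degrees(np.arctan2(V[1,1],V[0,1])))
```

```text
[0.3952 0.1675 0.048 ]
[0.4098 0.035  0.048 ]
[0.5016 0.0513 0.048 ]
[0.488  0.1726 0.048 ]
yaw [ 3.1441 10.0369 -6.2936]
plate [0.579  0.1202 0.053 ] button [0.4531 0.0611 0.058 ] disc [0.4469 0.1299 0.056 ]
929 365 439 165 207 [0.4733 0.1412] [-0.4047  0.9145] [0.0068 0.016 ] 113.8714252961457
```

Run:
```python
from h import *
np.set_printoptions(precision=4,suppress=True)
g=lambda u,v,z:ray("wrist",(u*.64,v*.64),z)
im=cv2.imread("pics/w1.png");h=cv2.cvtColor(im,cv2.COLOR_BGR2GRAY)[177:215,390:418]
v,u=np.nonzero(h>130);u=u+390;v=v+177
p=np.array([g(a,b,.081)[:2] for a,b in zip(u,v)]);m=p.mean(0);w,V=np.linalg.eigh(np.cov(p.T))
print(len(u),u.min(),u.max(),v.min(),v.max(),m,np.sqrt(w),np.degrees(np.arctan2(V[1,1],V[0,1])), g(403,181,.081))
D=np.array([.4480,.1305]);print(np.degrees(np.arctan2(*(m-D)[::-1])))
c=cv2.resize(im[120:320,310:550],(720,600),interpolation=cv2.INTER_CUBIC);cv2.imwrite("pics/c1.png",c)
```

```text
161 399 406 182 207 [0.4604 0.1347] [0.0015 0.0043] -157.1237219771872 [0.47   0.1388 0.081 ]
18.616728540937178
```

View pics/c1.png

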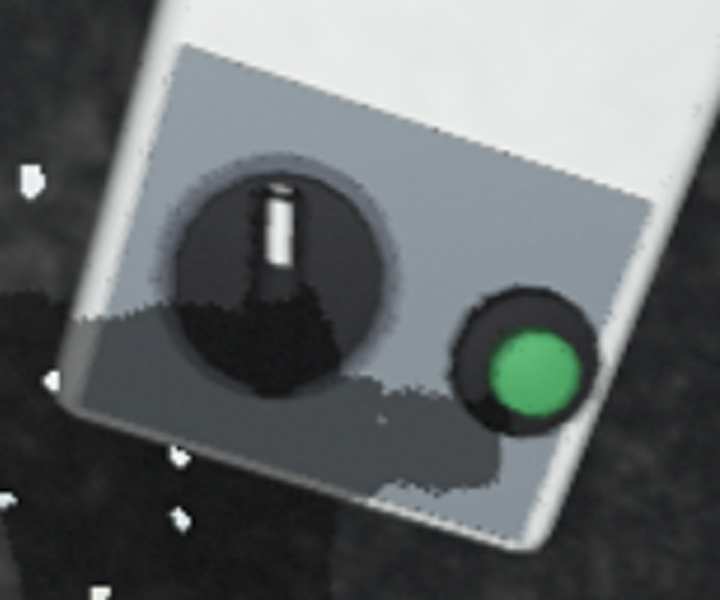

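The dial axis is at about (0.448, 0.130) and the bar points about 23° from world x. The tool x axis is at 24°, so it is already aligned. I'll move above the dial and recheck.

carry_out:
  rows:
    - [[2.9, 1.1, -5, 0, 0, 0, 1], [2.9, 1.1, -10, 0, 0, 0, 1], [2.9, 1.1, -13, 0, 0, 0, 1], [2.9, 1.1, -13, 0, 0, 0, 1]]

```text
time_s: 2.85
tcp_pos: [0.4465, 0.1277, 0.1437]
tcp_rot: [[0.915, 0.404, -0.004], [0.404, -0.915, -0.002], [-0.005, -0.0, -1.0]]
wrist_force: [0.0, -0.3, 0.8]
width: 0.0855
```

```bash
python3 look.py w2; python3 -c "
from h import *
print(sensors.get_state()['tcp_pos'],proj('wrist',[.448,.13,.071]),proj('wrist',[.470,.1394,.081]),sensors.get_state()['ft_torque'])"
```

```text
2.85 [0.4465 0.1277 0.1437] [[0.9147834656869686, 0.4039200068543605, -0.004454095700857135], [0.40391657780112394, -0.914794272683101, -0.0016842932122778512], [-0.004754900962974532, -0.00025831951072832104, -0.9999886620296566]] [ 0.0434 -0.2827  0.7603] q [ 0.0782  0.4272 -0.5729  2.0443  0.3298  0.7645 -1.8509]
dial_grip [249.7 200.8] 0.69 [0.4495 0.1349 0.071 ]
dial_base [251.3 192.1] 0.78 [0.4493 0.1341 0.048 ]
start_top [333.1 226.7] 0.73 [0.4522 0.0643 0.058 ]
stirrer_unit [297.4 108.2] 0.67 [0.5235 0.1227 0.    ]
[0.44850713 0.12963638 0.14672323] [255.60623022 205.78566431] [256.00949163 177.85820538] [0.03315394 0.00130293 0.01339917]
```

View pics/w2.png

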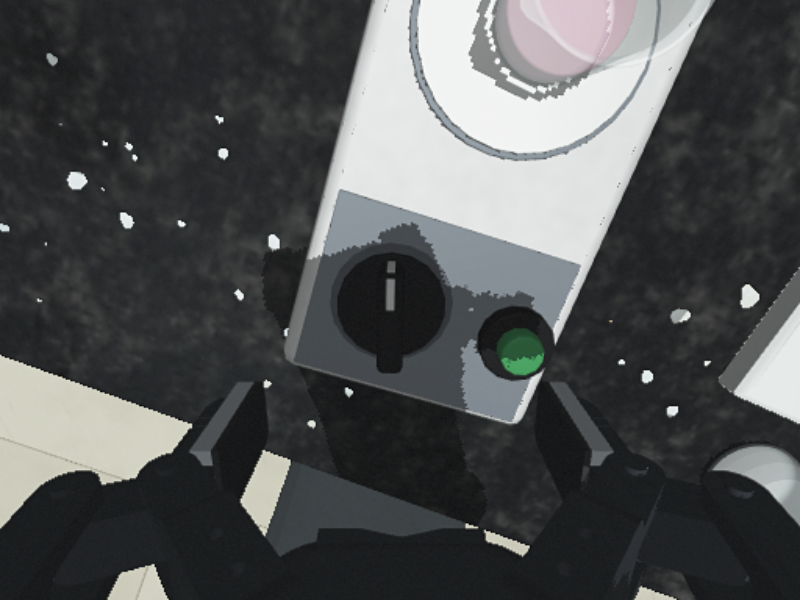

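```bash
python3 look.py w3
python3 - <<'E'
from h import *
np.set_printoptions(precision=4,suppress=True)
im=cv2.imread("pics/w3.png");h=cv2.cvtColor(im,cv2.COLOR_BGR2GRAY)
r=h[255:312,370:412]; v,u=np.nonzero(r>110);u=u+370;v=v+255
p=np.array([ray("wrist",(a*.64,b*.64),.081)[:2] for a,b in zip(u,v)]);m=p.mean(0);w,V=np.linalg.eigh(np.cov(p.T))
print(len(u),u.min(),u.max(),v.min(),v.max(),m,np.sqrt(w),np.degrees(np.arctan2(V[1,1],V[0,1])),p[v==v.min()].mean(0))
print(sensors.get_state()['tcp_pos'])
E
```

```text
3.1 [0.4485 0.1296 0.1467] [[0.9143642837857238, 0.40488344551034827, 0.0027114735273170887], [0.4048839280252503, -0.9143680059518065, 0.00039308849028572753], [0.0026384396647014586, 0.0007384059765920562, -0.9999962466893311]] [ 0.3391  0.1753 -0.6945] q [ 0.078   0.4225 -0.5754  2.0408  0.3293  0.765  -1.8512]
dial_grip [251.2 204.3] 0.57 [0.4475 0.1335 0.071 ]
dial_base [252.3 192.4] 0.85 [0.4491 0.1337 0.048 ]
start_top [337.2 227.9] 0.94 [0.4521 0.0613 0.058 ]
stirrer_unit [300.7 111.2] 0.69 [0.5214 0.1191 0.    ]
169 389 395 285 311 [0.4596 0.1389] [0.0008 0.0036] -157.69466947726602 [0.4652 0.1413]
[0.4478 0.1297 0.1458]
```

carry_out:
  rows:
    - [[0.1, 0.3, -3, 0, 0, -0.03, 1], [0.1, 0.3, -5.5, 0, 0, -0.03, 1], [0.1, 0.3, -7.1, 0, 0, -0.03, 1], [0.1, 0.3, -7.1, 0, 0, -0.03, 0.3], [0.1, 0.3, -7.1, 0, 0, -0.03, -0.2], [0.1, 0.3, -7.1, 0, 0, -0.03, -0.5]]

```text
time_s: 4.1
tcp_pos: [0.4491, 0.1329, 0.075]
tcp_rot: [[0.926, 0.378, 0.001], [0.378, -0.926, 0.0], [0.001, 0.0, -1.0]]
wrist_force: [0.7, 0.2, -0.4]
width: 0.032
```

carry_out:
  rows:
    - [[0, 0, 0, 0, 0, 0, -1], [0, 0, 0, 0, 0, 0, -1], [0, 0, 0, 0, 0, 0, -1], [0, 0, 0, 0, 0, 0, -1]]

```text
time_s: 4.6
tcp_pos: [0.4486, 0.1339, 0.0751]
tcp_rot: [[0.925, 0.379, 0.001], [0.379, -0.925, 0.001], [0.002, -0.001, -1.0]]
wrist_force: [-2.9, 2.0, 6.8]
width: 0.0108
```

```bash
cat > st.py <<'E'
from h import *
np.set_printoptions(precision=4,suppress=True)
for i in range(3):
    s=sensors.get_state(); R=np.array(s["tcp_rot"]); print(round(s["time_s"],2),"yaw",round(np.degrees(np.arctan2(R[1,0],R[0,0])),2),"p",np.array(s["tcp_pos"]),"F",np.array(s["wrist_force"]).round(2),"T",np.array(s["ft_torque"]).round(3),"w",round(s["width"],4),"j7",round(s["joint_positions"][6],2),"qv",round(np.abs(s["qvel"]).max(),3))
    if i<2: viewer.get_image("wrist")
E
python3 st.py
```

```text
4.6 yaw 22.28 p [0.4486 0.1339 0.0751] F [-2.88  2.01  6.81] T [0.454 0.578 0.008] w 0.0108 j7 -1.99 qv 0.002
4.65 yaw 22.28 p [0.4485 0.1339 0.0751] F [-2.65  2.72  7.39] T [ 0.478  0.571 -0.015] w 0.011 j7 -1.99 qv 0.002
4.7 yaw 22.28 p [0.4485 0.1339 0.0751] F [-2.95  2.32  6.46] T [ 0.459  0.531 -0.028] w 0.0105 j7 -1.99 qv 0.001
```

carry_out:
  rows:
    - [[0, 0, 0, 0, 0, 0.05, -1], [0, 0, 0, 0, 0, 0.1, -1], [0, 0, 0, 0, 0, 0.1, -1]]

```text
time_s: 5.08
tcp_pos: [0.4485, 0.134, 0.0751]
tcp_rot: [[0.883, 0.47, 0.001], [0.47, -0.883, 0.002], [0.002, -0.001, -1.0]]
wrist_force: [-3.5, 3.0, 7.3]
width: 0.0109
```

```bash
python3 st.py
```

```text
5.08 yaw 28.04 p [0.4485 0.134  0.0751] F [-3.49  3.02  7.27] T [ 0.578  0.599 -0.031] w 0.0109 j7 -1.91 qv 0.012
5.12 yaw 28.01 p [0.4485 0.134  0.0751] F [-2.96  2.63  6.3 ] T [ 0.516  0.589 -0.028] w 0.0106 j7 -1.91 qv 0.004
5.17 yaw 28.0 p [0.4485 0.134  0.0751] F [-3.42  3.22  6.8 ] T [ 0.555  0.614 -0.037] w 0.0109 j7 -1.91 qv 0.003
```

carry_out:
  rows:
    - [[0, 0, 0, 0, 0, 0.04, -1], [0, 0, 0, 0, 0, 0.08, -1], [0, 0, 0, 0, 0, 0.08, -1]]

```text
time_s: 5.55
tcp_pos: [0.4485, 0.1342, 0.0751]
tcp_rot: [[0.842, 0.539, 0.001], [0.539, -0.842, 0.002], [0.002, -0.001, -1.0]]
wrist_force: [-3.6, 3.6, 6.9]
width: 0.0102
```

```bash
python3 st.py
```

```text
5.55 yaw 32.63 p [0.4485 0.1342 0.0751] F [-3.57  3.64  6.9 ] T [ 0.699  0.681 -0.037] w 0.0102 j7 -1.85 qv 0.013
5.6 yaw 32.61 p [0.4484 0.1341 0.0751] F [-3.14  3.72  7.56] T [ 0.682  0.72  -0.057] w 0.0107 j7 -1.85 qv 0.002
5.65 yaw 32.6 p [0.4484 0.1342 0.0751] F [-3.39  3.83  7.29] T [ 0.657  0.64  -0.013] w 0.0107 j7 -1.85 qv 0.004
```

Run:
```python
from h import *
a=viewer.get_image("wrist"); save(cv2.resize(a[150:384,90:402],(800,600),interpolation=cv2.INTER_CUBIC),"w4")
print(np.array(sensors.get_state()["joint_efforts"]).round(2))
```

```text
[  1.99 -47.91  -2.84 -13.85   0.9    0.1    0.  ]
```

View pics/w4.png

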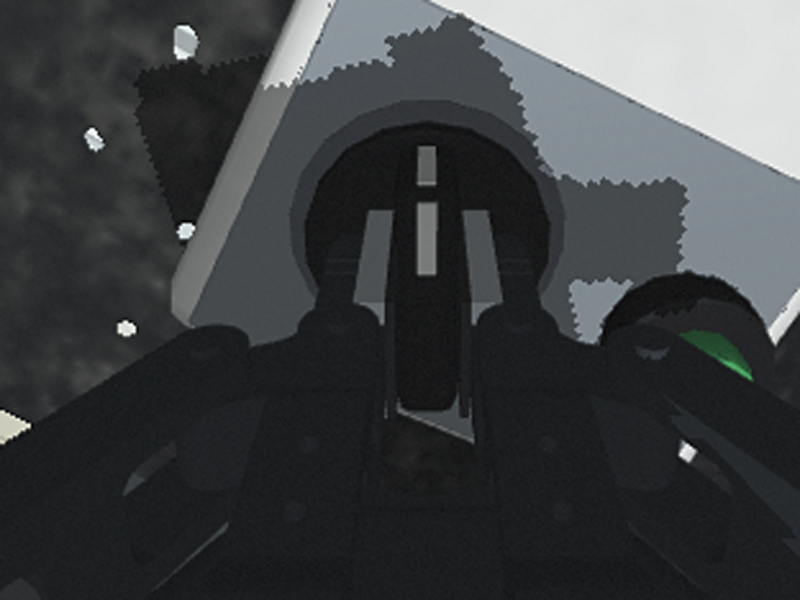

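The dial turns with the jaws: the stripe at (427,210) stays between the pads. I'll continue in small steps.

carry_out:
  rows:
    - [[0, 0, 0, 0, 0, 0.04, -1], [0, 0, 0, 0, 0, 0.08, -1], [0, 0, 0, 0, 0, 0.08, -1]]

```text
time_s: 6.08
tcp_pos: [0.4484, 0.1343, 0.0751]
tcp_rot: [[0.796, 0.605, 0.001], [0.605, -0.796, 0.002], [0.002, -0.001, -1.0]]
wrist_force: [-3.7, 3.7, 6.5]
width: 0.0108
```

```bash
sed -i 's/range(3)/range(2)/;s/i<2/i<1/' st.py; python3 st.py
```

```text
6.08 yaw 37.24 p [0.4484 0.1343 0.0751] F [-3.73  3.68  6.49] T [0.808 0.731 0.152] w 0.0108 j7 -1.79 qv 0.009
6.12 yaw 37.23 p [0.4484 0.1343 0.0751] F [-3.39  3.88  7.02] T [0.769 0.704 0.138] w 0.0107 j7 -1.79 qv 0.003
```

carry_out:
  rows:
    - [[0, 0, 0, 0, 0, 0.04, -1], [0, 0, 0, 0, 0, 0.08, -1], [0, 0, 0, 0, 0, 0.08, -1]]

```text
time_s: 6.5
tcp_pos: [0.4483, 0.1344, 0.0751]
tcp_rot: [[0.745, 0.667, 0.001], [0.667, -0.745, 0.002], [0.002, -0.001, -1.0]]
wrist_force: [-3.4, 4.0, 7.0]
width: 0.0106
```

```bash
python3 st.py
```

```text
6.5 yaw 41.8 p [0.4483 0.1344 0.0751] F [-3.45  3.99  6.99] T [ 0.768  0.755 -0.054] w 0.0106 j7 -1.73 qv 0.011
6.55 yaw 41.78 p [0.4483 0.1344 0.0751] F [-3.72  4.3   6.9 ] T [0.825 0.8   0.036] w 0.0107 j7 -1.73 qv 0.003
```

carry_out:
  rows:
    - [[0, 0, 0, 0, 0, 0.04, -1], [0, 0, 0, 0, 0, 0.08, -1], [0, 0, 0, 0, 0, 0.08, -1]]

```text
time_s: 6.92
tcp_pos: [0.4482, 0.1344, 0.0751]
tcp_rot: [[0.69, 0.724, 0.001], [0.724, -0.69, 0.002], [0.002, -0.001, -1.0]]
wrist_force: [-3.8, 4.6, 7.0]
width: 0.0108
```

```bash
python3 st.py
```

```text
6.92 yaw 46.39 p [0.4482 0.1344 0.0751] F [-3.79  4.62  6.99] T [ 0.865  0.839 -0.013] w 0.0108 j7 -1.67 qv 0.011
6.97 yaw 46.37 p [0.4482 0.1345 0.0751] F [-4.16  4.33  7.75] T [ 0.929  0.832 -0.027] w 0.0105 j7 -1.67 qv 0.004
```

carry_out:
  rows:
    - [[0, 0, 0, 0, 0, 0.04, -1], [0, 0, 0, 0, 0, 0.08, -1], [0, 0, 0, 0, 0, 0.08, -1]]

```text
time_s: 7.35
tcp_pos: [0.4481, 0.1346, 0.0751]
tcp_rot: [[0.629, 0.777, 0.001], [0.777, -0.629, 0.002], [0.002, -0.001, -1.0]]
wrist_force: [-3.8, 3.9, 7.7]
width: 0.0107
```

```bash
python3 st.py
```

```text
7.35 yaw 51.0 p [0.4481 0.1346 0.0751] F [-3.81  3.86  7.74] T [0.951 0.939 0.066] w 0.0107 j7 -1.61 qv 0.012
7.4 yaw 50.98 p [0.4481 0.1346 0.0751] F [-4.65  4.25  7.51] T [0.966 0.982 0.091] w 0.0107 j7 -1.61 qv 0.003
```

carry_out:
  rows:
    - [[0, 0, 0, 0, 0, 0.04, -1], [0, 0, 0, 0, 0, 0.08, -1], [0, 0, 0, 0, 0, 0.08, -1]]

```text
time_s: 7.78
tcp_pos: [0.448, 0.1347, 0.0751]
tcp_rot: [[0.565, 0.825, 0.001], [0.825, -0.565, 0.002], [0.002, -0.001, -1.0]]
wrist_force: [-4.7, 4.0, 8.1]
width: 0.0107
```

```bash
python3 st.py
```

```text
7.78 yaw 55.6 p [0.448  0.1347 0.0751] F [-4.73  4.02  8.07] T [0.998 1.033 0.179] w 0.0107 j7 -1.55 qv 0.011
7.83 yaw 55.58 p [0.448  0.1347 0.0751] F [-4.89  3.82  6.88] T [1.026 0.987 0.184] w 0.0104 j7 -1.55 qv 0.004
```

carry_out:
  rows:
    - [[0, 0, 0, 0, 0, 0.04, -1], [0, 0, 0, 0, 0, 0.08, -1], [0, 0, 0, 0, 0, 0.08, -1]]

```text
time_s: 8.2
tcp_pos: [0.4479, 0.1347, 0.0751]
tcp_rot: [[0.498, 0.867, 0.0], [0.867, -0.498, 0.002], [0.002, -0.001, -1.0]]
wrist_force: [-5.2, 5.0, 6.8]
width: 0.0106
```

```bash
python3 st.py
```

```text
8.2 yaw 60.16 p [0.4479 0.1347 0.0751] F [-5.17  4.99  6.8 ] T [1.07  1.061 0.048] w 0.0106 j7 -1.49 qv 0.012
8.25 yaw 60.14 p [0.4479 0.1347 0.0751] F [-5.44  5.02  8.71] T [1.051 1.097 0.003] w 0.0107 j7 -1.49 qv 0.004
```

carry_out:
  rows:
    - [[0, 0, 0, 0, 0, 0.04, -1], [0, 0, 0, 0, 0, 0.08, -1], [0, 0, 0, 0, 0, 0.08, -1]]

```text
time_s: 8.62
tcp_pos: [0.4479, 0.1347, 0.0751]
tcp_rot: [[0.428, 0.904, 0.0], [0.904, -0.428, 0.003], [0.002, -0.001, -1.0]]
wrist_force: [-5.2, 4.9, 7.1]
width: 0.0108
```

```bash
python3 st.py
```

```text
8.62 yaw 64.68 p [0.4479 0.1347 0.0751] F [-5.19  4.94  7.1 ] T [ 1.151  1.194 -0.362] w 0.0108 j7 -1.43 qv 0.01
8.68 yaw 64.66 p [0.4479 0.1348 0.0751] F [-5.44  4.31  6.97] T [ 1.106  1.273 -0.318] w 0.0107 j7 -1.43 qv 0.003
```

carry_out:
  rows:
    - [[0, 0, 0, 0, 0, 0.025, -1], [0, 0, 0, 0, 0, 0.025, -1]]

```text
time_s: 8.93
tcp_pos: [0.4479, 0.1348, 0.0751]
tcp_rot: [[0.406, 0.914, -0.0], [0.914, -0.406, 0.003], [0.003, -0.001, -1.0]]
wrist_force: [-5.0, 5.1, 7.7]
width: 0.0108
```

```bash
python3 st.py
```

```text
8.93 yaw 66.06 p [0.4479 0.1348 0.0751] F [-5.02  5.1   7.69] T [ 1.182  1.309 -0.586] w 0.0108 j7 -1.41 qv 0.005
8.97 yaw 66.05 p [0.4478 0.1348 0.0751] F [-4.76  4.77  8.85] T [ 1.193  1.27  -0.577] w 0.011 j7 -1.41 qv 0.003
```

The stop is confirmed: torque jumped to -0.58 N m at yaw 66°, so the first rest is at about 61°. The starting rest (22.3°) is 38.7° clockwise of that. With 15–32° spacings that is exactly two clicks, so the target is the next rest clockwise. I'll go back to 22° and feel onward.

carry_out:
  rows:
    - [[0, 0, 0, 0, 0, -0.13, -1], [0, 0, 0, 0, 0, -0.26, -1], [0, 0, 0, 0, 0, -0.39, -1], [0, 0, 0, 0, 0, -0.52, -1], [0, 0, 0, 0, 0, -0.65, -1], [0, 0, 0, 0, 0, -0.77, -1], [0, 0, 0, 0, 0, -0.77, -1], [0, 0, 0, 0, 0, -0.77, -1]]

```text
time_s: 9.98
tcp_pos: [0.4486, 0.1339, 0.0751]
tcp_rot: [[0.927, 0.375, 0.001], [0.375, -0.927, 0.001], [0.001, -0.001, -1.0]]
wrist_force: [-3.0, 3.6, 8.0]
width: 0.0107
```

```bash
python3 st.py
```

```text
9.97 yaw 22.05 p [0.4486 0.1339 0.0751] F [-3.    3.56  7.97] T [ 0.481  0.644 -0.017] w 0.0107 j7 -1.99 qv 0.005
10.03 yaw 22.05 p [0.4486 0.1339 0.0751] F [-2.44  2.75  7.5 ] T [ 0.513  0.604 -0.034] w 0.0107 j7 -1.99 qv 0.003
```

carry_out:
  rows:
    - [[0, 0, 0, 0, 0, -0.05, -1], [0, 0, 0, 0, 0, -0.1, -1], [0, 0, 0, 0, 0, -0.1, -1]]

```text
time_s: 10.4
tcp_pos: [0.4486, 0.1337, 0.0751]
tcp_rot: [[0.96, 0.28, 0.001], [0.28, -0.96, 0.001], [0.001, -0.001, -1.0]]
wrist_force: [-2.0, 2.0, 8.0]
width: 0.0106
```

```bash
python3 st.py
```

```text
10.4 yaw 16.29 p [0.4486 0.1337 0.0751] F [-2.02  2.    7.99] T [0.416 0.599 0.084] w 0.0106 j7 -2.06 qv 0.014
10.45 yaw 16.32 p [0.4486 0.1337 0.0751] F [-2.41  3.46  8.65] T [0.428 0.552 0.049] w 0.0106 j7 -2.06 qv 0.004
```

carry_out:
  rows:
    - [[0, 0, 0, 0, 0, -0.04, -1], [0, 0, 0, 0, 0, -0.08, -1], [0, 0, 0, 0, 0, -0.08, -1]]

```text
time_s: 10.82
tcp_pos: [0.4486, 0.1336, 0.0751]
tcp_rot: [[0.979, 0.202, 0.001], [0.202, -0.979, 0.001], [0.001, -0.001, -1.0]]
wrist_force: [-2.7, 1.8, 7.5]
width: 0.0111
```

```bash
python3 st.py
```

```text
10.82 yaw 11.67 p [0.4486 0.1336 0.0751] F [-2.72  1.77  7.5 ] T [ 0.275  0.555 -0.131] w 0.0111 j7 -2.12 qv 0.011
10.88 yaw 11.7 p [0.4486 0.1336 0.0751] F [-2.5   2.18  7.36] T [ 0.289  0.574 -0.133] w 0.0105 j7 -2.12 qv 0.002
```

carry_out:
  rows:
    - [[0, 0, 0, 0, 0, -0.03, -1], [0, 0, 0, 0, 0, -0.06, -1], [0, 0, 0, 0, 0, -0.06, -1]]

```text
time_s: 11.25
tcp_pos: [0.4486, 0.1335, 0.0751]
tcp_rot: [[0.99, 0.143, 0.001], [0.143, -0.99, 0.001], [0.001, -0.001, -1.0]]
wrist_force: [-2.6, 1.4, 7.6]
width: 0.0109
```

```bash
python3 st.py
```

```text
11.25 yaw 8.25 p [0.4486 0.1335 0.0751] F [-2.63  1.39  7.62] T [ 0.215  0.494 -0.063] w 0.0109 j7 -2.17 qv 0.007
11.3 yaw 8.26 p [0.4486 0.1335 0.0751] F [-2.73  2.19  7.66] T [ 0.244  0.55  -0.14 ] w 0.0107 j7 -2.17 qv 0.003
```

carry_out:
  rows:
    - [[0, 0, 0, 0, 0, -0.03, -1], [0, 0, 0, 0, 0, -0.03, -1]]

```text
time_s: 11.55
tcp_pos: [0.4486, 0.1335, 0.0751]
tcp_rot: [[0.994, 0.114, 0.001], [0.114, -0.994, 0.001], [0.001, -0.001, -1.0]]
wrist_force: [-3.2, 1.9, 7.9]
width: 0.0107
```

```bash
python3 st.py
```

```text
11.55 yaw 6.53 p [0.4486 0.1335 0.0751] F [-3.24  1.87  7.92] T [ 0.171  0.49  -0.092] w 0.0107 j7 -2.19 qv 0.008
11.6 yaw 6.54 p [0.4486 0.1334 0.0751] F [-2.67  1.95  7.83] T [ 0.218  0.539 -0.105] w 0.0107 j7 -2.19 qv 0.001
```

carry_out:
  rows:
    - [[0, 0, 0, 0, 0, -0.035, -1], [0, 0, 0, 0, 0, -0.035, -1]]

```text
time_s: 11.85
tcp_pos: [0.4486, 0.1334, 0.0751]
tcp_rot: [[0.997, 0.079, 0.001], [0.079, -0.997, 0.001], [0.001, -0.001, -1.0]]
wrist_force: [-2.6, 1.7, 8.2]
width: 0.0109
```

```bash
python3 st.py
```

```text
11.85 yaw 4.52 p [0.4486 0.1334 0.0751] F [-2.65  1.69  8.22] T [ 0.174  0.478 -0.074] w 0.0109 j7 -2.21 qv 0.008
11.9 yaw 4.54 p [0.4486 0.1334 0.0751] F [-3.17  2.19  7.92] T [0.124 0.574 0.005] w 0.0107 j7 -2.21 qv 0.003
```

carry_out:
  rows:
    - [[0, 0, 0, 0, 0, 0, -0.3], [0, 0, 0, 0, 0, 0, 0.3], [0, 0, 0, 0, 0, 0, 1], [0, 0, 0, 0, 0, 0, 1], [0, 0, 3, 0, 0, 0, 1], [0, 0, 7, 0, 0, 0, 1], [0, 0, 7, 0, 0, 0, 1], [0, 0, 7, 0, 0, 0, 1]]

```text
time_s: 12.9
tcp_pos: [0.4484, 0.1325, 0.144]
tcp_rot: [[0.997, 0.077, 0.0], [0.077, -0.997, -0.0], [-0.0, 0.0, -1.0]]
wrist_force: [-0.0, -0.2, -1.1]
width: 0.0853
```

```bash
viewer=1; python3 look.py w5
python3 - <<'E'
from h import *
np.set_printoptions(precision=4,suppress=True)
im=cv2.imread("pics/w5.png");h=cv2.cvtColor(im,cv2.COLOR_BGR2GRAY)
X=lambda u,v:ray("wrist",(u*.64,v*.64),.081)[:2]
D=np.array([.4483,.1341]);c=proj("wrist",[*D,.081])/.64;print("axis px",c)
best=[]
m=np.zeros_like(h);
n,l,s,ce=cv2.connectedComponentsWithStats((h>100).astype(np.uint8))
for i in range(1,n):
    if np.linalg.norm(ce[i]-c)<75 and s[i,4]<1200 and s[i,4]>60:
        v,u=np.nonzero(l==i);p=np.array([X(a,b) for a,b in zip(u,v)]);w,V=np.linalg.eigh(np.cov(p.T))
        print(ce[i],s[i],p.mean(0),np.sqrt(w),np.degrees(np.arctan(V[1,1]/V[0,1])))
E
```

```text
12.9 [0.4484 0.1325 0.144 ] [[0.996998048393967, 0.07742668240549469, 1.8716301748013395e-05], [0.07742668464786447, -0.9969980135479639, -0.00026360169593213036], [-1.7496891287066926e-06, 0.0002642595175908973, -0.9999999650819223]] [-0.0037 -0.2032 -1.073 ] q [-0.0023  0.4134 -0.4688  2.0411  0.2711  0.7461 -2.1313]
dial_grip [254.3 206. ] 0.73 [0.4484 0.1337 0.071 ]
dial_base [257.8 199.2] 0.87 [0.4456 0.1309 0.048 ]
start_top [348.8 208.9] 0.96 [0.4467 0.0608 0.058 ]
stirrer_unit [277.  101.5] 0.83 [0.5204 0.1198 0.    ]
axis px [396.6959 330.4513]
[398.5897 303.6538] [395 289   8  30 234] [0.4608 0.1342] [0.001  0.0039] 3.9416508439353013
```

View pics/w5.png

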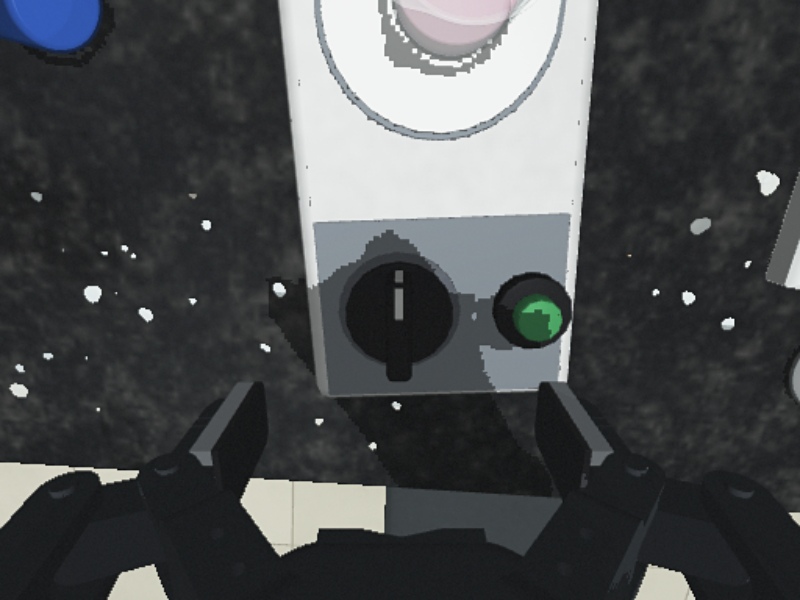

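The dial rests centred at about 4°, with the stripe at (398,304); the bar centre is as expected. Green button top is at (538,318), its black collar at (532,311). Now to fix the button's position and height.

Run:
```python
from h import *
np.set_printoptions(precision=4,suppress=True)
im=cv2.imread("pics/w5.png");hs=cv2.cvtColor(im,cv2.COLOR_BGR2HSV)
m=cv2.inRange(hs,(45,80,30),(80,255,255));v,u=np.nonzero(m[270:360,480:590]);u=u+480;v=v+270
(c,r)=cv2.minEnclosingCircle(np.c_[u,v].astype(np.float32));print(c,r,np.mean(u),np.mean(v))
for z in(.048,.058,.064,.07):print(z,"collar",ray("wrist",(532*.64,311*.64),z)[:2],"green",ray("wrist",(c[0]*.64,c[1]*.64),z)[:2],ray("wrist",((c[0]+r)*.64,c[1]*.64),z)[1])
cm=viewer.camera_model("wrist");print("cam",-np.array(cm["R"]).T@np.array(cm["t"]))
a=ray("wrist",(313*.64,222*.64),.048);b=ray("wrist",(570*.64,214*.64),.048);d=a-b;print(a,b,"yaw",np.degrees(np.arctan2(-d[0],d[1])))
s=sensors.get_state();print(s["tcp_pos"])
for cam in("scene","side"):
    viewer.get_image(cam)
    for q in viewer.outline_of("start_top",cam)[:1]:print(cam,q["confidence"],q["position"])
    for q in viewer.spot_point("start_top",cam)[:1]:
        print(q["confidence"],q["position"],[proj(cam,[*ray("wrist",(c[0]*.64,c[1]*.64),z)[:2],z]) for z in(.058,.07)])
```

```text
(537.1718139648438, 317.9261169433594) 25.3414306640625 537.0295857988166 317.5658956428187
0.048 collar [0.451  0.0653] green [0.4474 0.062 ] 0.04908958928986465
0.058 collar [0.4543 0.0686] green [0.4509 0.0655] 0.05308901729028412
0.064 collar [0.4563 0.0705] green [0.453  0.0675] 0.055488674090535775
0.07 collar [0.4583 0.0725] green [0.4551 0.0696] 0.057888330890787446
cam [0.5253 0.1385 0.2715]
[0.4877 0.1776 0.048 ] [0.5011 0.0553 0.048 ] yaw 6.224803111227356
[0.4481 0.1327 0.1435]
scene 0.69 [163.4, 239.2]
0.59 [282.2, 203.6] [array([282.4623, 207.2925]), array([280.8945, 204.2902])]
0.27 [329.2, 147.0] [array([306.8436, 189.8574]), array([305.8293, 187.8411])]
```

carry_out:
  rows:
    - [[0.3, -3, 0, 0, 0, 0, -0.2], [0.5, -6.5, 0, 0, 0, 0, -1], [0.5, -6.5, 0, 0, 0, 0, -1], [0.5, -6.5, 0, 0, 0, 0, -1], [0.5, -6.5, -2.5, 0, 0, 0, -1], [0.5, -6.5, -4.5, 0, 0, 0, -1], [0.5, -6.5, -4.5, 0, 0, 0, -1], [0.5, -6.5, -4.5, 0, 0, 0, -1]]

```text
time_s: 14.45
tcp_pos: [0.4538, 0.0687, 0.0998]
tcp_rot: [[0.997, 0.079, 0.001], [0.079, -0.997, 0.0], [0.001, -0.0, -1.0]]
wrist_force: [-0.3, 0.4, 0.3]
width: 0.0001
```

```bash
python3 st.py
python3 - <<'E'
from h import *
a=viewer.get_image("wrist"); save(cv2.resize(a[150:384,100:412],(800,600),interpolation=cv2.INTER_CUBIC),"w6")
E
```

```text
14.45 yaw 4.53 p [0.4538 0.0687 0.0998] F [-0.26  0.36  0.33] T [0.044 0.034 0.027] w 0.0001 j7 -2.05 qv 0.01
14.5 yaw 4.51 p [0.454  0.0685 0.1   ] F [-0.72  0.79 -0.32] T [ 0.034 -0.016  0.05 ] w -0.0001 j7 -2.05 qv 0.007
```

View pics/w6.png

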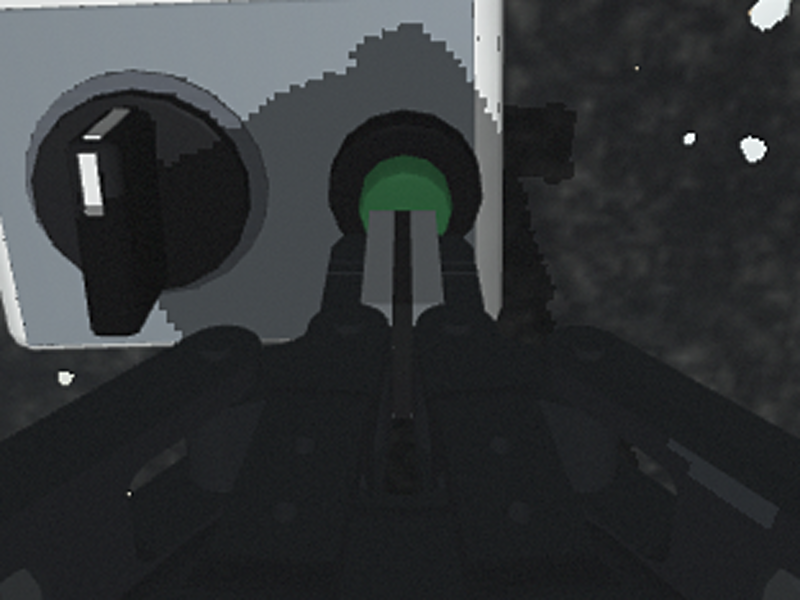

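The shut fingertips line up over the green button (405,205) and the dial bar is untouched. I'll descend in steps, watching the force.

carry_out:
  rows:
    - [[0, 0, -1, 0, 0, 0, -1], [0, 0, -1.8, 0, 0, 0, -1], [0, 0, -2.1, 0, 0, 0, -1], [0, 0, -2.1, 0, 0, 0, -1]]

```text
time_s: 15.05
tcp_pos: [0.4538, 0.0677, 0.0783]
tcp_rot: [[0.997, 0.078, 0.0], [0.078, -0.997, -0.0], [0.0, 0.0, -1.0]]
wrist_force: [0.2, -0.4, 4.6]
width: 0.0
```

carry_out:
  rows:
    - [[0, 0, -0.2, 0, 0, 0, -1], [0, 0, -0.3, 0, 0, 0, -1], [0, 0, -0.3, 0, 0, 0, -1]]

```text
time_s: 15.42
tcp_pos: [0.4539, 0.0678, 0.0775]
tcp_rot: [[0.997, 0.078, 0.002], [0.078, -0.997, -0.001], [0.002, 0.001, -1.0]]
wrist_force: [-7.4, -2.8, 36.8]
width: -0.0003
```

carry_out:
  rows:
    - [[0, 0, 0.4, 0, 0, 0, -1], [0, 0, 0.6, 0, 0, 0, -1], [0, 0, 0.6, 0, 0, 0, -1]]

```text
time_s: 15.8
tcp_pos: [0.4538, 0.0677, 0.0813]
tcp_rot: [[0.997, 0.078, 0.0], [0.078, -0.997, 0.0], [0.0, 0.0, -1.0]]
wrist_force: [1.2, -0.4, 3.2]
width: 0.0001
```

```bash
python3 st.py
```

```text
15.8 yaw 4.45 p [0.4538 0.0677 0.0813] F [ 1.17 -0.42  3.23] T [-0.143 -0.187 -0.061] w 0.0001 j7 -2.07 qv 0.004
15.85 yaw 4.45 p [0.4538 0.0677 0.0812] F [ 1.18 -1.1   2.11] T [-0.168 -0.227 -0.034] w 0.0 j7 -2.07 qv 0.004
```

carry_out:
  rows:
    - [[0, 0, 1, 0, 0, 0, -1], [0, 0, 4, 0, 0, 0, -1], [0, 0, 8, 0, 0, 0, -1], [-1, 0, 12, 0, 0, 0, -1], [-1, 0, 12, 0, 0, 0, -1], [-1, 0, 12, 0, 0, 0, -1]]

```text
time_s: 16.6
tcp_pos: [0.4431, 0.0675, 0.2009]
tcp_rot: [[0.997, 0.078, -0.001], [0.078, -0.997, -0.0], [-0.001, 0.0, -1.0]]
wrist_force: [-1.1, 0.2, 0.7]
width: -0.0001
```

```bash
python3 st.py
python3 - <<'E'
from h import *
a=viewer.get_image("wrist"); save(cv2.resize(a,(800,600),interpolation=cv2.INTER_CUBIC),"w7")
E
```

```text
16.6 yaw 4.45 p [0.4431 0.0675 0.2009] F [-1.14  0.2   0.73] T [-0.016 -0.003 -0.009] w -0.0001 j7 -1.93 qv 0.022
16.65 yaw 4.45 p [0.443  0.0675 0.2005] F [ 0.21 -0.66 -0.61] T [-0.027  0.011  0.04 ] w 0.0001 j7 -1.93 qv 0.014
```

View pics/w7.png

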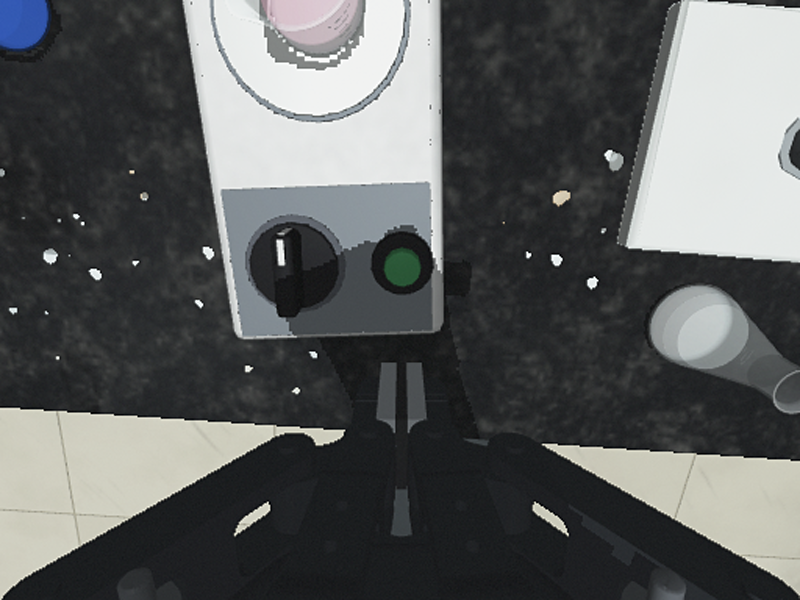

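The button is back up at (402,266), the dial is unchanged with its stripe at (282,250), and everything else stands as before.

```bash
python3 -c "
from rig import arm; print(arm.job_done())"
```

```text
the job is handed in; nothing more can be done
None
```

The dial is set to the third click from its stop and the start button has been pressed and released; I handed the job in at about 16.7 s.

- **Stop:** I turned the dial anticlockwise in small steps. The resisting torque jumped to about 0.58 N m at 66°, which is about 5–6° past the first rest at roughly 60–61° (forced counts from 11°).
- **Three clicks:** The dial's starting rest lay about 38° clockwise of the first rest, which the 15–32° spacing only allows as two clicks. I turned on to the next rest clockwise and let go. The camera then showed the bar centred at about 4°, and the final picture shows it unchanged after the press.
- **Button:** I pressed it afterwards with shut fingertips. It gave about 4.6 N near the end of its travel, then a hard stop at 36.8 N. It pushed back with about 2–3 N halfway up, so it followed the fingers up, and the final picture shows it up.

**What was less clear:**
- The resisting torque between rests read weaker (about 0.03–0.08 N m) than the stated 0.2 N m, while the pull into each rest read up to 0.18 N m. The click count therefore rests mainly on the angles and the camera, not on feeling every ridge.
- The 36.8 N peak at the button was higher than needed. It came through the fingertips, and it is close to the 40 N limit set for the arm and gripper body.

At hand-in nothing was touching the robot, and the beaker and the flask stood where they had been in the last wrist picture; the bottles, dish and tweezers were not in that view, and no move came near them.

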